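# Line up the tone-hole dies by size

### The arm

A 6-joint arm with a two-finger parallel gripper is mounted at the origin on the work surface. World frame = base frame: x ahead of the robot, y to its left, z up, the work surface at z = 0. Lengths are in mm, angles in degrees, forces in N, time in s.
With the tool pointing down it reaches from about 350 to 850 mm from the base axis. Payload 8.1 kg.
Tool frame: the origin (TCP) lies midway between the tips of the shut fingers; the grasp point (between the pads) lies 19 mm behind it; z points along the fingers, y is the line along which they close (so a half turn about z gives the same grasp; the last joint's range is limited). The gripper opens to 85 mm and grips with 20 to 120 N. Pads are 22 mm wide; open, the fingers measure 114 mm over their backs; the gripper's body (76 mm by 85 mm) begins 54 mm behind the grasp point. The pads swing forward as they close: fully open they stand 13 mm farther back than shut.
Start: joints at [71.54, 7.471, 85.268, -0, 87.261, -4.893], TCP at [140.733, 583.266, 231.292] pointing down, gripper open.
Joint ranges: [-169.43, 169.43], [-51.17, 129.36], [1.28, 143.12], [-76.62, 256.62], [0, 156.53], [-152.29, 152.29]. Speed limits (degrees/s): [136.94, 136.94, 159.86, 180, 180, 180].

### API

Orientations are given as [roll, pitch, yaw] about the fixed x, y, z axes, in that order (R = Rz(yaw) Ry(pitch) Rx(roll)).
In Python, from bench import r, camrig, sense gives the robot as it stands (r), with the cameras (camrig) and the readings as plain functions.
- The arm moves only by the shell command python3 steer.py 'ROWS' [FORCE]. ROWS is a JSON list of rows, 1 to 8 of them, each an object with the fields drx, dry, drz (a rotation vector in normalised numbers (1 is 180 degrees)), x, y, z (the shift in normalised numbers (1 is 1000 mm)), jaw (the finger opening in mm); a field left out counts as zero (the opening has to be given); each row is the pose to reach, as a shift and turn from the pose commanded when the command began, along the tool's axes at that moment; what a row does not reach only later rows make up. A row lasts 1/8 s, in which the tool goes at most 62.5 mm and 10.7 degrees, less where a joint would pass 70% of its speed; a pose out of reach is approached as far as the arm can. The fingers move at their own pace and stop on an object; FORCE is the grip in N (left out, the last holds). Time passes only in rows, so rows that do not move let the fingers close. It prints the time, the measured TCP pose, the force, the opening and the grip force at its end. Shift and turn numbers lie between -1 and 1, and a call with a number outside is refused. Input that does not fit is refused with a message, and nothing moves.
- sense(): the state, without advancing time (a new reading comes with each control period).
- camrig.snapshot(name): name is "side" or "top" or "wrist"; returns a dict with "pixels" (420x560x3 uint8, blue, green, red), "fx", "fy", "cx", "cy" (pixels), "pose" (4x4, takes a point from camera to world coordinates). Camera axes: x right, y up, looking along -z (the intrinsics and any distortion apply to the point x, -y, -z); pixel columns grow to the right and rows downward; lengths in mm; the calibration is good to about 2 mm. A picture is of the moment at which its call begins. There is no depth.
- r.hand_in(): hands the job in; it is judged then, once.
The state is a dict: "time": time; "joint_pos": joint angles; "qd": joint speeds; "joint_efforts": joint torques, N m; "tool_pos": TCP position; "tcp_rot": TCP orientation; "ft_force": force on the tool from outside, world axes, zero at the start; "wrist_torque": the same for the moment, N m; "finger_gap": finger opening in mm; "grip_force": force on a finger pad.
Only numpy, scipy, OpenCV 4.12 (cv2) and the standard library are available. Lean on these libraries where they do the work, as an engineer would, in place of code of your own. Each camera call takes 0.05 s, during which the arm holds its last target. There are 200 camera calls.

### The job

Line up the four tone-hole dies (steel discs with wooden handles) on the cork marks of the wooden strip in order of disc size, one to each mark: the largest at the end nearest the pegboard rack with the spring hooks, then ever smaller, the smallest at the far end. Stand each die upright and centred on its mark, and leave the brass key guard where it lies.

Things in the scene. Friction and masses are not known exactly. Their poses are not given: they have to be found in the camera images.
- die_66: the largest of four loose tone-hole dies: a flat bright steel disc 66 mm across and 10 mm thick, lying flat, with an upright dark wooden handle, a plain cylinder 20 mm across and 50 mm tall, on its middle (60 mm in all, about 290 g). All four differ only in disc diameter. Starts standing on the table. Origin: centre of the disc's underside; z runs up along the handle
- die_54: the second largest of four loose tone-hole dies: a flat bright steel disc 54 mm across and 10 mm thick, lying flat, with an upright dark wooden handle, a plain cylinder 20 mm across and 50 mm tall, on its middle (60 mm in all, about 200 g). All four differ only in disc diameter. Starts standing on the table. Origin: centre of the disc's underside; z runs up along the handle
- die_42: the third largest of four loose tone-hole dies: a flat bright steel disc 42 mm across and 10 mm thick, lying flat, with an upright dark wooden handle, a plain cylinder 20 mm across and 50 mm tall, on its middle (60 mm in all, about 130 g). All four differ only in disc diameter. Starts standing on the table. Origin: centre of the disc's underside; z runs up along the handle
- die_30: the smallest of four loose tone-hole dies: a flat bright steel disc 30 mm across and 10 mm thick, lying flat, with an upright dark wooden handle, a plain cylinder 20 mm across and 50 mm tall, on its middle (60 mm in all, about 80 g). All four differ only in disc diameter. Starts standing on the table. Origin: centre of the disc's underside; z runs up along the handle
- mark_1: the end mark on the robot's left (+y) of four equal round cork marks, 68 mm across, 86 mm apart in one straight row along a fixed light-wood strip (84 x 360 mm). The cork stands 3 mm proud of the strip, its top is flat, 17 mm above the table. Origin: centre of the cork's top face; y runs along the row towards mark_1, z up
- mark_2: second from the robot's left of four equal round cork marks, 68 mm across, 86 mm apart in one straight row along a fixed light-wood strip (84 x 360 mm). The cork stands 3 mm proud of the strip, its top is flat, 17 mm above the table. Origin: centre of the cork's top face; y runs along the row towards mark_1, z up
- mark_3: third from the robot's left of four equal round cork marks, 68 mm across, 86 mm apart in one straight row along a fixed light-wood strip (84 x 360 mm). The cork stands 3 mm proud of the strip, its top is flat, 17 mm above the table. Origin: centre of the cork's top face; y runs along the row towards mark_1, z up
- mark_4: the end mark on the robot's right (-y) of four equal round cork marks, 68 mm across, 86 mm apart in one straight row along a fixed light-wood strip (84 x 360 mm). The cork stands 3 mm proud of the strip, its top is flat, 17 mm above the table. Origin: centre of the cork's top face; y runs along the row towards mark_1, z up
- rack: the fixed wooden pegboard rack: an upright board 130 mm wide, 175 mm tall, on a 90 x 130 mm foot, with dowel pegs through it and three bright steel spring hooks hung on them. It stands beyond one end of the row, on the robot's left or right (a flat chrome pad-warming plate lies beyond the other end). Origin: centre of the foot's underside
- guard: the loose lacquered brass bell key guard, a small cross-shaped wire bridge on four round feet, about 72 x 44 mm and 25 mm tall, lying on the table among the dies; to be left where it is. Origin: centre, at table level

How it is judged:
By the outcome, as a careful person would: the job done as asked, in the order asked, and still so for the second after the job is handed in, with the robot touching nothing.
It also fails if it takes over 96 s, if anything falls off the work surface, if the arm or the gripper's body presses on something with over 40 N, if the wrist force passes 120 N, or if a joint passes its speed limit or range.

## Working session

There is one attempt and no reset: what is moved stays moved. The work goes in short steps, Python scripts to look and compute and a shell command to move; the robot and the scene stay as the last step left them, time stands still between calls to the robot, and variables do not carry over. Pictures are saved under pics/ and viewed, at most 14 in all, crops included, and the job is handed in when it is done.

```bash
ls; mkdir -p pics; python3 - <<'E'
from bench import r, camrig, sense
import cv2,pickle
d={}
for n in("top","side"):
    s=camrig.snapshot(n);d[n]=s;cv2.imwrite(f"pics/{n}0.png",s["pixels"]);print(n,{k:v for k,v in s.items() if k!="pixels"})
pickle.dump(d,open("s0.pkl","wb"));print(sense())
E
```

```text
bench.py
pics
steer.py
top {'fx': 460.61722017221297, 'fy': 460.61722017221297, 'cx': 283.4031098215651, 'cy': 206.28279174428206, 'pose': array([[-5.33364546e-02,  9.78369980e-01, -1.99868467e-01,
         2.98459162e+02],
       [-9.98569233e-01, -5.14880200e-02,  1.44385426e-02,
         2.10885474e-02],
       [ 3.83540502e-03,  2.00352602e-01,  9.79716349e-01,
         1.24425602e+03],
       [ 0.00000000e+00,  0.00000000e+00,  0.00000000e+00,
         1.00000000e+00]])}
side {'fx': 448.4057569339239, 'fy': 448.4057569339239, 'cx': 285.32657672818806, 'cy': 211.0377425987577, 'pose': array([[-9.70098728e-01,  1.36372278e-01, -2.00776143e-01,
         3.14360418e+02],
       [-2.42093253e-01, -6.02650221e-01,  7.60396980e-01,
         8.12486797e+02],
       [-1.73007189e-02,  7.86266693e-01,  6.17645022e-01,
         7.29277959e+02],
       [ 0.00000000e+00,  0.00000000e+00,  0.00000000e+00,
         1.00000000e+00]])}
{'time': 0.1, 'joint_pos': array([ 7.15364921e+01,  7.51204672e+00,  8.53249159e+01, -1.92430876e-03,
        8.72622552e+01, -4.89465746e+00]), 'qd': array([ 0.03928614, -0.05509907, -0.25105731, -0.04834037,  0.01164988,
        0.06277877]), 'joint_efforts': array([ 1.30452918e-03, -5.70952463e+01, -5.01942050e+01, -1.43198117e-04,
        7.87998433e-03,  2.48701667e-05]), 'tool_pos': array([140.61089936, 582.76111442, 230.3181637 ]), 'tcp_rot': array([-1.79900980e+02, -6.55071997e-03,  1.66431237e+02]), 'ft_force': array([-0.54540486, -0.2933813 ,  0.48736915]), 'wrist_torque': array([ 0.00635304, -0.03833859, -0.03502675]), 'grip_force': 0.0, 'finger_gap': 85.17546238023868}
```

View pics/top0.png

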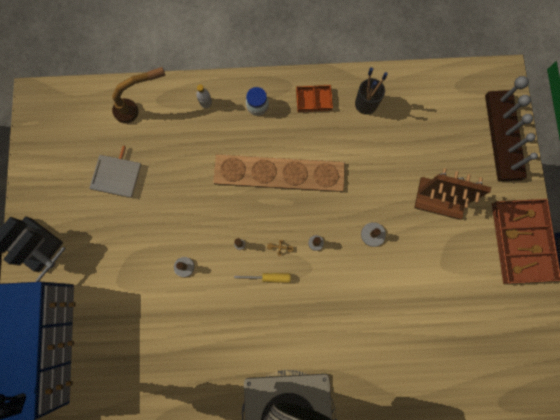

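View pics/side0.png

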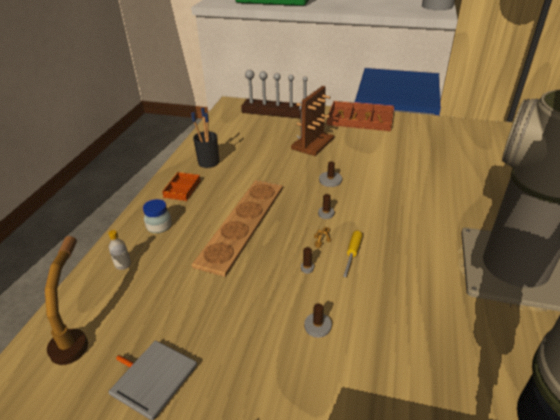

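The top view shows discs near (374,235), (317,242), (239,243) and (184,267), with the guard at (280,247). The cork marks run from (233,169) to (326,175). The hook rack is at (455,195), on the robot's right, and the chrome plate is on the left, so die_66 goes to mark_4.

```bash
cat > h.py <<'E'
import numpy as np,cv2,pickle
def cast(s,u,v,z):
    P=s["pose"];d=P[:3,:3]@np.array([(u-s["cx"])/s["fx"],-(v-s["cy"])/s["fy"],-1.]);o=P[:3,3]
    return o+d*(z-o[2])/d[2]
def proj(s,p):
    P=s["pose"];q=P[:3,:3].T@(np.array(p,float)-P[:3,3]);return s["cx"]+s["fx"]*q[0]/-q[2],s["cy"]-s["fy"]*q[1]/-q[2]
def comps(m,lo,hi):
    n,l,st,c=cv2.connectedComponentsWithStats(m.astype(np.uint8));return [(c[i].round(1),st[i]) for i in range(1,n) if lo<st[i][4]<hi]
E
python3 - <<'E'
from h import *
d=pickle.load(open("s0.pkl","rb"));im=[]
for n,(x0,y0,w,h) in {"top":(160,140,240,150),"side":(180,150,240,190)}.items():
    s=d[n];hsv=cv2.cvtColor(s["pixels"],cv2.COLOR_BGR2HSV);g=hsv[...,1]<70
    roi=np.zeros(g.shape,bool);roi[y0:y0+h,x0:x0+w]=1
    print(n)
    for c,st in comps((hsv[...,1]<75)&(hsv[...,2]>60)&roi,25,3000):
        print(" disc",c,st,cast(s,*c,10).round(1))
    hh=s["pixels"].astype(int)
    for c,st in comps((hsv[...,2]<70)&roi,8,400): print(" dark",c,st,cast(s,*c,60).round(1))
    im.append(cv2.resize(s["pixels"][y0:y0+h,x0:x0+w],(780,int(h*780/w)),interpolation=cv2.INTER_CUBIC))
cv2.imwrite("pics/c0.png",im[0]);
E
```

```text
top
 disc [372.5 234.3] [361 222  25  25 402] [ 460.4 -254.6   10. ]
 disc [315.  242.9] [308 235  16  16 124] [445.3 -97.7  10. ]
 disc [239.5 247.2] [235 245  10   5  26] [444.5 105.5  10. ]
 disc [184.1 266.8] [174 257  20  20 258] [400.  254.5  10. ]
 disc [245.9 276.6] [234 276  27   3  47] [365.5  91.3  10. ]
 dark [375.7 232.8] [371 229  11   8  63] [ 457.3 -252.9   60. ]
 dark [317.  241.5] [313 238   9   8  53] [442.7 -99.2  60. ]
 dark [239.5 243.1] [236 240   8   7  42] [449.2 100.9  60. ]
 dark [182.4 265.9] [177 263  11   7  59] [398.4 248.5  60. ]
side
 disc [330.1 179.6] [320 173  22  13 201] [ 459.  -241.5   10. ]
 disc [325.8 213.5] [319 208  15  11  92] [444.1 -86.1  10. ]
 disc [347.5 266.1] [344 255   8  22  48] [364.1  89.8  10. ]
 disc [306.9 268.9] [301 264  13   9  56] [450.7 118.8  10. ]
 disc [317.4 326.4] [305 314  27  23 367] [398.7 267.1  10. ]
 dark [207.9 157.5] [196 150  24  18 355] [ 808.6 -203.5   60. ]
 dark [331.1 169.7] [328 162   8  15  82] [ 454.3 -216.2   60. ]
 dark [193.7 187. ] [187 178  14  20  66] [789.8 -57.2  60. ]
 dark [326.8 202.6] [323 195   8  16 101] [440.2 -66.8  60. ]
 dark [307.5 256.9] [304 248   9  18 130] [447.3 131.9  60. ]
 dark [318.5 314.2] [314 304  11  20 180] [396.1 277.2  60. ]
```

View pics/c0.png

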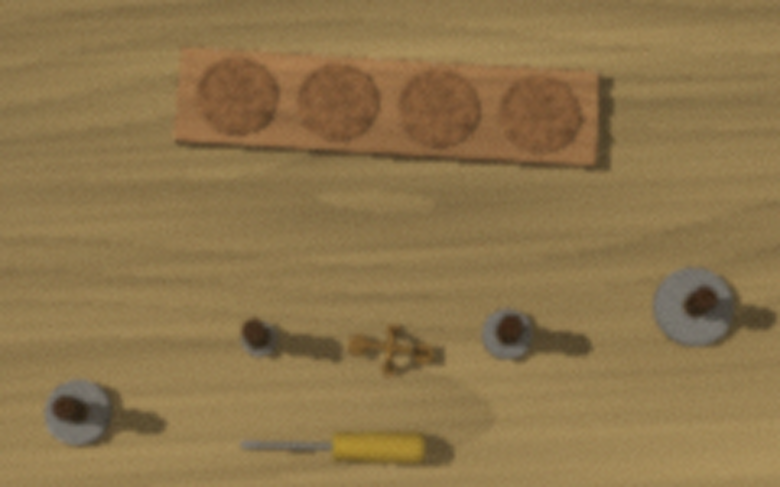

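Units first: shifts go in shares of 1000 mm and turns go in shares of 180 degrees. So -329.1 mm is -0.3291, -259 mm is -0.259, 76.43 degrees is 0.4246.

```bash
R="0"; python3 steer.py '[{"drz":0.4246,"x":-0.3291,"y":-0.259,"jaw":85},{"drz":0.4246,"x":-0.3291,"y":-0.259,"jaw":85},{"drz":0.4246,"x":-0.3291,"y":-0.259,"jaw":85},{"drz":0.4246,"x":-0.3291,"y":-0.259,"jaw":85},{"drz":0.4246,"x":-0.3291,"y":-0.259,"jaw":85},{"drz":0.4246,"x":-0.3291,"y":-0.259,"jaw":85},{"drz":0.4246,"x":-0.3291,"y":-0.259,"jaw":85},{"drz":0.4246,"x":-0.3291,"y":-0.259,"jaw":85}]' 40; python3 steer.py '[{"jaw":45},{"jaw":45}]'
python3 - <<'E'
from bench import r, camrig, sense
from h import *
s=camrig.snapshot("wrist");cv2.imwrite("pics/w0.png",s["pixels"]);print(s["pose"].round(3),s["fx"],s["cx"],s["cy"]);print(sense()["tool_pos"],sense()["tcp_rot"],proj(s,(400,254,10)))
E
```

```text
time: 1.1
tool_pos: [401.2, 251.9, 230.9]
tcp_rot: [-180.0, 0.0, 89.6]
ft_force: [-0.2, 0.4, -0.1]
finger_gap: 84.6
grip_force: 0.0
time: 1.35
tool_pos: [399.1, 255.2, 231.1]
tcp_rot: [-180.0, -0.0, 90.2]
ft_force: [-0.4, -0.4, 0.2]
finger_gap: 51.0
grip_force: 0.0
[[ 1.00000e+00 -4.00000e-03 -0.00000e+00  3.98262e+02]
 [ 3.00000e-03  9.58000e-01  2.86000e-01  3.27268e+02]
 [-1.00000e-03 -2.86000e-01  9.58000e-01  3.73877e+02]
 [ 0.00000e+00  0.00000e+00  0.00000e+00  1.00000e+00]] 293.00503598929845 281.8216128840212 214.10976834857982
[399.14333852 255.24474926 231.14581436] [-1.79978074e+02 -1.91007100e-03  9.01770394e+01] (np.float64(283.2767398591872), np.float64(187.35574493737852))
```

View pics/w0.png

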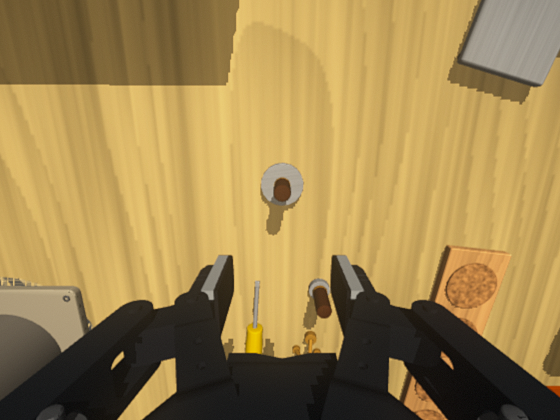

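The wrist view shows the die_54 disc at (282,184), about where predicted. Mark_1 is at (470,285). Next I view the marks from above.

To row units: 225 mm is 0.225, -100 mm is -0.1.

```bash
cat > look.py <<'E'
from bench import r, camrig, sense
from h import *
import sys
s=camrig.snapshot("wrist");pickle.dump(s,open(sys.argv[1]+".pkl","wb"));cv2.imwrite(f"pics/{sys.argv[1]}.png",s["pixels"])
print(sense()["time"],sense()["tool_pos"].round(1))
hsv=cv2.cvtColor(s["pixels"],cv2.COLOR_BGR2HSV);m=((hsv[...,1]<60)&(hsv[...,2]>100)).astype(np.uint8);m[250:]=0
for c in cv2.findContours(m,cv2.RETR_EXTERNAL,cv2.CHAIN_APPROX_NONE)[0]:
    if cv2.contourArea(c)>80:
        h=cv2.convexHull(np.array([cast(s,*p[0],10)[:2] for p in c],np.float32))
        (x,y),rad=cv2.minEnclosingCircle(h)
        if rad<45: print("disc",round(x,1),round(y,1),"dia",round(2*rad,1))
E
python3 look.py w0b
python3 steer.py '[{"x":-0.1,"y":0.225,"jaw":45},{"x":-0.1,"y":0.225,"jaw":45},{"x":-0.1,"y":0.225,"jaw":45},{"x":-0.1,"y":0.225,"jaw":45},{"x":-0.1,"y":0.225,"jaw":45},{"x":-0.1,"y":0.225,"jaw":45}]'; python3 look.py m1
python3 steer.py '[{"x":-0.17,"jaw":45},{"x":-0.17,"jaw":45},{"x":-0.17,"jaw":45},{"x":-0.17,"jaw":45},{"x":-0.17,"jaw":45}]'; python3 look.py m2
python3 - <<'E'
import cv2,numpy as np
a=[cv2.imread(f"pics/{n}.png")[:260,100:500] for n in("m1","m2")]
cv2.imwrite("pics/m12.png",np.hstack(a))
E
```

```text
1.45 [399.2 255.2 231.2]
disc 398.1 257.9 dia 53.5
time: 2.2
tool_pos: [624.4, 155.1, 230.6]
tcp_rot: [-179.9, -0.0, 90.1]
ft_force: [0.0, 0.1, 0.6]
finger_gap: 44.7
grip_force: 0.0
2.25 [624.2 155.4 231.4]
disc 453.4 109.7 dia 30.0
disc 359.4 95.9 dia 53.5
disc 899.3 189.2 dia 51.6
disc 400.2 257.2 dia 55.6
time: 2.88
tool_pos: [624.6, -14.3, 232.2]
tcp_rot: [179.9, -0.0, 90.1]
ft_force: [-0.7, -0.0, 0.7]
finger_gap: 45.2
grip_force: 0.0
2.925 [624.7 -13.9 232. ]
disc 445.9 -94.5 dia 43.3
disc 854.7 43.3 dia 73.3
disc 452.9 106.5 dia 29.6
disc 358.2 87.2 dia 74.4
```

View pics/m12.png

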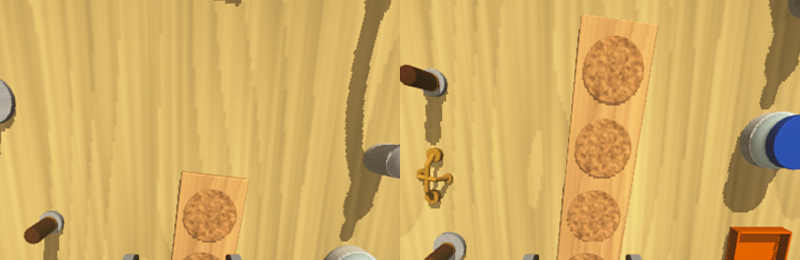

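Left: mark_1 is at (310,215) in full-image pixels. Right: marks 1–3 are at (312,70), (303,148) and (293,216), and the guard is at (133,175). One more view will cover marks 3 and 4.

To row units: -120 mm is -0.12.

```bash
python3 steer.py '[{"x":-0.12,"jaw":45},{"x":-0.12,"jaw":45},{"x":-0.12,"jaw":45},{"x":-0.12,"jaw":45}]'|head -2; python3 look.py m3
cat > marks.py <<'E'
from h import *
d=pickle.load(open("s0.pkl","rb"))
L=[("top",d["top"],[(233,170),(264,172),(295,174),(326,175)])]
for n in("m1","m2","m3"): L.append((n,pickle.load(open(n+".pkl","rb")),None))
nom=[cast(d["top"],u,v,17) for u,v in L[0][2]]
for n,s,_ in L:
    g=cv2.GaussianBlur(s["pixels"],(0,0),2 if n!="top" else .7)[...,0].astype(np.uint8)
    for i,p in enumerate(nom):
        u,v=proj(s,p); R=abs(proj(s,p+[0,41,0])[1]-v) if n!="top" else abs(proj(s,p+[0,41,0])[0]-u)
        if not(R<v<(255-R if n!="top" else 400)): continue
        m=np.zeros(g.shape,np.uint8);cv2.circle(m,(int(u),int(v)),int(R),1,-1)
        t,_=cv2.threshold(g[m>0].reshape(-1,1),0,255,cv2.THRESH_BINARY+cv2.THRESH_OTSU)
        b=((g<t)&(m>0)).astype(np.uint8)
        c=max(cv2.findContours(b,cv2.RETR_EXTERNAL,cv2.CHAIN_APPROX_NONE)[0],key=cv2.contourArea)
        w=np.array([cast(s,*q[0],17)[:2] for q in c],np.float32)
        e=cv2.fitEllipse(w);print(n,"mark",i+1,np.round(e[0],1),np.round(e[1],1))
E
python3 marks.py
```

```text
time: 3.42
tool_pos: [625.1, -134.1, 231.3]
3.475 [ 625.1 -133.6  231.4]
disc 446.3 -98.8 dia 42.9
disc 853.5 41.8 dia 71.1
top mark 1 [659.5 115.3] [61.8 68.8]
top mark 2 [649.6  30.1] [63.5 68.1]
top mark 3 [637.5 -56.4] [61.7 70.7]
top mark 4 [ 630.7 -140.3] [63.4 68.9]
m1 mark 1 [657.3 117.4] [64.8 71.1]
m2 mark 1 [657.5 116.6] [65.9 72.3]
m2 mark 2 [647.5  31.6] [65.1 70.8]
m2 mark 3 [637.5 -52.8] [64.8 68.9]
m3 mark 3 [637.4 -54.2] [66.  70.8]
m3 mark 4 [ 628.4 -138.6] [64.8 69.9]
```

```bash
python3 steer.py '[{"x":-0.116,"y":-0.163,"jaw":60},{"x":-0.116,"y":-0.163,"jaw":60},{"x":-0.116,"y":-0.163,"jaw":60},{"x":-0.116,"y":-0.163,"jaw":60},{"x":-0.116,"y":-0.163,"jaw":60},{"x":-0.116,"y":-0.163,"jaw":60}]'|head -2; python3 look.py d66
```

```text
time: 4.22
tool_pos: [463.2, -250.4, 231.5]
4.275 [ 463.1 -250.4  231.3]
disc 458.8 -255.0 dia 65.5
disc 444.4 -99.2 dia 41.0
```

To row units: 208 mm is 0.208, -4.5 mm is -0.0045.

```bash
python3 steer.py '[{"x":-0.0045,"y":-0.004,"z":0.055,"jaw":60},{"x":-0.0045,"y":-0.004,"z":0.11,"jaw":60},{"x":-0.0045,"y":-0.004,"z":0.16,"jaw":60},{"x":-0.0045,"y":-0.004,"z":0.19,"jaw":60},{"x":-0.0045,"y":-0.004,"z":0.205,"jaw":60},{"x":-0.0045,"y":-0.004,"z":0.208,"jaw":60},{"x":-0.0045,"y":-0.004,"z":0.208,"jaw":60}]' 40
python3 steer.py '[{"jaw":10},{"jaw":10},{"jaw":10},{"jaw":10},{"jaw":10},{"jaw":10},{"jaw":10}]' 40
python3 steer.py '[{"z":-0.015,"jaw":10},{"z":-0.04,"jaw":10},{"z":-0.06,"jaw":10},{"z":-0.06,"jaw":10}]' 40
```

```text
time: 5.15
tool_pos: [459.0, -256.6, 24.5]
tcp_rot: [179.9, 0.1, 90.0]
ft_force: [0.1, 0.0, 0.4]
finger_gap: 60.3
grip_force: 0.0
time: 6.02
tool_pos: [458.6, -256.7, 24.4]
tcp_rot: [179.9, 0.1, 90.0]
ft_force: [-0.1, 1.1, 6.7]
finger_gap: 18.9
grip_force: 38.9
time: 6.52
tool_pos: [459.1, -257.1, 85.5]
tcp_rot: [179.8, 0.1, 90.0]
ft_force: [0.2, 0.3, -2.9]
finger_gap: 18.9
grip_force: 39.6
```

To row units: 170.3 mm is 0.1703, 115.5 mm is 0.1155.

```bash
python3 steer.py '[{"x":0.04,"y":0.06,"jaw":10},{"x":0.08,"y":0.118,"jaw":10},{"x":0.1155,"y":0.1703,"jaw":10},{"x":0.1155,"y":0.1703,"jaw":10},{"x":0.1155,"y":0.1703,"z":0.015,"jaw":10},{"x":0.1155,"y":0.1703,"z":0.035,"jaw":10},{"x":0.1155,"y":0.1703,"z":0.041,"jaw":10},{"x":0.1155,"y":0.1703,"z":0.0425,"jaw":10}]'
python3 steer.py '[{"jaw":10},{"jaw":10}]'
python3 steer.py '[{"jaw":45},{"jaw":45},{"jaw":45},{"jaw":45}]'
python3 steer.py '[{"z":-0.045,"jaw":50},{"z":-0.105,"jaw":50},{"z":-0.165,"jaw":50},{"z":-0.19,"jaw":50},{"z":-0.19,"jaw":50}]'
python3 look.py p66
python3 - <<'E'
from h import *
s=pickle.load(open("p66.pkl","rb"))
E
```

```text
time: 7.52
tool_pos: [626.7, -141.5, 41.0]
tcp_rot: [-179.9, -0.0, 89.9]
ft_force: [-7.6, 3.1, 17.1]
finger_gap: 18.7
grip_force: 42.6
time: 7.78
tool_pos: [626.9, -141.6, 41.1]
tcp_rot: [-179.9, -0.0, 89.9]
ft_force: [-4.4, 2.1, 9.1]
finger_gap: 18.6
grip_force: 42.0
time: 8.28
tool_pos: [628.1, -140.8, 40.6]
tcp_rot: [-180.0, -0.0, 90.0]
ft_force: [-0.4, -0.1, 0.3]
finger_gap: 45.3
grip_force: 0.0
time: 8.9
tool_pos: [629.9, -141.2, 234.3]
tcp_rot: [179.7, 0.1, 90.0]
ft_force: [0.1, 0.4, -0.6]
finger_gap: 50.2
grip_force: 0.0
8.95 [ 628.7 -140.8  231.5]
disc 626.1 -143.6 dia 68.7
disc 446.1 -98.8 dia 42.9
disc 852.2 40.8 dia 70.1
```

View pics/p66.png

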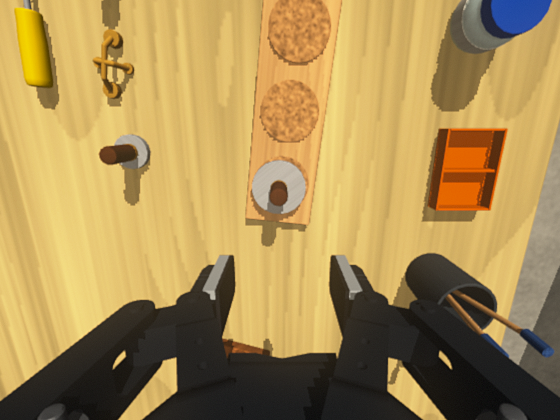

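The disc of die_66 is at (279,187), about 2.5 mm low in x on mark_4; I may trim this later. Next is die_42.

To row units: -182 mm is -0.182, 42 mm is 0.042.

```bash
python3 steer.py '[{"x":0.042,"y":-0.182,"jaw":60},{"x":0.042,"y":-0.182,"jaw":60},{"x":0.042,"y":-0.182,"jaw":60},{"x":0.042,"y":-0.182,"jaw":60},{"x":0.042,"y":-0.182,"jaw":60},{"x":0.042,"y":-0.182,"jaw":60}]'|head -2; python3 look.py d42
```

```text
time: 9.7
tool_pos: [447.1, -99.0, 230.4]
9.75 [447.2 -99.  230.5]
disc 632.5 -144.7 dia 71.5
disc 444.4 -98.3 dia 41.1
disc 451.0 101.2 dia 26.6
disc 361.0 77.3 dia 50.0
```

To row units: 207 mm is 0.207, 204 mm is 0.204.

```bash
python3 steer.py '[{"x":0.0005,"y":-0.002,"z":0.055,"jaw":60},{"x":0.0005,"y":-0.002,"z":0.11,"jaw":60},{"x":0.0005,"y":-0.002,"z":0.16,"jaw":60},{"x":0.0005,"y":-0.002,"z":0.19,"jaw":60},{"x":0.0005,"y":-0.002,"z":0.204,"jaw":60},{"x":0.0005,"y":-0.002,"z":0.207,"jaw":60},{"x":0.0005,"y":-0.002,"z":0.207,"jaw":60}]' 40|head -2
python3 steer.py '[{"jaw":10},{"jaw":10},{"jaw":10},{"jaw":10},{"jaw":10},{"jaw":10},{"jaw":10}]' 40
python3 steer.py '[{"z":-0.015,"jaw":10},{"z":-0.04,"jaw":10},{"z":-0.06,"jaw":10},{"z":-0.06,"jaw":10}]' 40
```

```text
time: 10.62
tool_pos: [445.4, -98.6, 24.9]
time: 11.5
tool_pos: [445.0, -98.5, 24.8]
tcp_rot: [179.9, 0.0, 90.0]
ft_force: [-0.6, 0.0, 6.8]
finger_gap: 18.7
grip_force: 38.9
time: 12.0
tool_pos: [445.7, -98.7, 86.0]
tcp_rot: [179.8, 0.1, 90.0]
ft_force: [0.6, -0.3, -1.2]
finger_gap: 19.0
grip_force: 39.3
```

To row units: 202.7 mm is 0.2027, 129.7 mm is 0.1297.

```bash
python3 steer.py '[{"x":0.032,"y":0.05,"jaw":10},{"x":0.064,"y":0.1,"jaw":10},{"x":0.096,"y":0.15,"jaw":10},{"x":0.1297,"y":0.2027,"jaw":10},{"x":0.1297,"y":0.2027,"jaw":10},{"x":0.1297,"y":0.2027,"jaw":10},{"x":0.1297,"y":0.2027,"z":0.025,"jaw":10},{"x":0.1297,"y":0.2027,"z":0.036,"jaw":10}]'
python3 steer.py '[{"z":0.003,"jaw":10},{"z":0.005,"jaw":10},{"z":0.005,"jaw":10}]'
```

```text
time: 13.0
tool_pos: [644.9, 30.6, 46.5]
tcp_rot: [-179.9, 0.0, 89.9]
ft_force: [-1.0, 0.6, -1.4]
finger_gap: 19.0
grip_force: 39.7
time: 13.38
tool_pos: [647.3, 31.4, 43.6]
tcp_rot: [179.9, 0.0, 90.0]
ft_force: [0.7, -0.6, -0.1]
finger_gap: 19.1
grip_force: 39.7
```

To row units: 1.5 mm is 0.0015, 1 mm is 0.001.

```bash
python3 steer.py '[{"y":0.0006,"z":0.001,"jaw":10},{"y":0.0006,"z":0.0015,"jaw":10},{"y":0.0006,"z":0.0015,"jaw":10}]'
python3 steer.py '[{"jaw":45},{"jaw":45},{"jaw":45},{"jaw":45}]'|head -2
python3 steer.py '[{"z":-0.045,"jaw":50},{"z":-0.105,"jaw":50},{"z":-0.165,"jaw":50},{"z":-0.19,"jaw":50},{"z":-0.19,"jaw":50},{"z":-0.19,"jaw":50}]'|head -2
sed -i 's/,10)\[:2\]/,float(sys.argv[2]) if len(sys.argv)>2 else 10)[:2]/' look.py
python3 look.py p42 27
```

```text
time: 13.75
tool_pos: [648.0, 31.5, 41.9]
tcp_rot: [179.9, 0.0, 90.0]
ft_force: [-0.4, -0.1, 2.7]
finger_gap: 18.4
grip_force: 40.1
time: 14.25
tool_pos: [647.5, 31.5, 41.2]
time: 15.0
tool_pos: [646.8, 31.5, 229.5]
15.05 [646.4  31.5 228.8]
disc 647.0 31.9 dia 41.4
disc 843.5 45.4 dia 69.3
disc 462.7 107.3 dia 28.8
disc 372.7 87.3 dia 70.8
disc 883.4 200.4 dia 48.9
```

```bash
python3 steer.py '[{"x":0.2245,"y":-0.2475,"jaw":60},{"x":0.2245,"y":-0.2475,"jaw":60},{"x":0.2245,"y":-0.2475,"jaw":60},{"x":0.2245,"y":-0.2475,"jaw":60},{"x":0.2245,"y":-0.2475,"jaw":60},{"x":0.2245,"y":-0.2475,"jaw":60},{"x":0.2245,"y":-0.2475,"jaw":60},{"x":0.2245,"y":-0.2475,"jaw":60}]'|head -2; python3 look.py d54
```

```text
time: 16.05
tool_pos: [400.0, 255.4, 230.2]
16.1 [400.3 255.2 230.4]
disc 398.2 257.9 dia 53.3
```

To row units: 206 mm is 0.206, 2.2 mm is 0.0022.

```bash
python3 steer.py '[{"x":0.0022,"y":-0.0015,"z":0.055,"jaw":60},{"x":0.0022,"y":-0.0015,"z":0.11,"jaw":60},{"x":0.0022,"y":-0.0015,"z":0.16,"jaw":60},{"x":0.0022,"y":-0.0015,"z":0.19,"jaw":60},{"x":0.0022,"y":-0.0015,"z":0.203,"jaw":60},{"x":0.0022,"y":-0.0015,"z":0.206,"jaw":60},{"x":0.0022,"y":-0.0015,"z":0.206,"jaw":60}]' 40|head -2
python3 steer.py '[{"jaw":10},{"jaw":10},{"jaw":10},{"jaw":10},{"jaw":10},{"jaw":10},{"jaw":10}]' 40
python3 steer.py '[{"z":-0.015,"jaw":10},{"z":-0.06,"jaw":10},{"z":-0.11,"jaw":10},{"z":-0.11,"jaw":10},{"z":-0.11,"jaw":10}]' 40
```

```text
time: 16.98
tool_pos: [399.7, 258.5, 26.5]
time: 17.85
tool_pos: [399.1, 258.6, 26.3]
tcp_rot: [179.9, -0.0, 90.0]
ft_force: [-1.8, -0.6, 6.7]
finger_gap: 19.3
grip_force: 39.0
time: 18.48
tool_pos: [398.2, 258.1, 135.2]
tcp_rot: [180.0, -0.0, 90.0]
ft_force: [-0.8, -0.4, -2.9]
finger_gap: 18.9
grip_force: 39.6
```

To row units: -312.1 mm is -0.3121, 239.8 mm is 0.2398.

```bash
python3 steer.py '[{"x":-0.045,"y":0.034,"jaw":10},{"x":-0.092,"y":0.071,"jaw":10},{"x":-0.14,"y":0.108,"jaw":10},{"x":-0.188,"y":0.144,"jaw":10},{"x":-0.236,"y":0.181,"jaw":10},{"x":-0.28,"y":0.215,"jaw":10},{"x":-0.3121,"y":0.2398,"jaw":10},{"x":-0.3121,"y":0.2398,"jaw":10}]'|head -2
python3 steer.py '[{"z":0.035,"jaw":10},{"z":0.07,"jaw":10},{"z":0.083,"jaw":10},{"z":0.086,"jaw":10},{"z":0.088,"jaw":10},{"z":0.088,"jaw":10}]'
```

```text
time: 19.48
tool_pos: [637.8, -56.6, 132.2]
time: 20.23
tool_pos: [639.3, -54.0, 48.8]
tcp_rot: [179.9, 0.0, 90.0]
ft_force: [0.4, 0.6, -2.1]
finger_gap: 18.9
grip_force: 39.8
```

```bash
python3 steer.py '[{"y":-0.0007,"z":0.003,"jaw":10},{"y":-0.0007,"z":0.0045,"jaw":10},{"y":-0.0007,"z":0.005,"jaw":10},{"y":-0.0007,"z":0.005,"jaw":10}]'
```

```text
time: 20.72
tool_pos: [637.9, -54.0, 43.3]
tcp_rot: [180.0, 0.0, 90.0]
ft_force: [-3.9, -0.3, 4.9]
finger_gap: 18.5
grip_force: 40.6
```

To row units: -190 mm is -0.19, -187 mm is -0.187.

```bash
python3 steer.py '[{"jaw":45},{"jaw":45},{"jaw":45},{"jaw":45}]'|head -2
python3 steer.py '[{"z":-0.045,"jaw":50},{"z":-0.105,"jaw":50},{"z":-0.165,"jaw":50},{"z":-0.187,"jaw":50},{"z":-0.187,"jaw":50},{"z":-0.187,"jaw":50}]'|head -2
python3 look.py p54 27
python3 steer.py '[{"x":0.158,"y":-0.19,"jaw":60},{"x":0.158,"y":-0.19,"jaw":60},{"x":0.158,"y":-0.19,"jaw":60},{"x":0.158,"y":-0.19,"jaw":60},{"x":0.158,"y":-0.19,"jaw":60},{"x":0.158,"y":-0.19,"jaw":60}]'|head -2;python3 look.py d30
```

```text
time: 21.22
tool_pos: [637.6, -53.9, 42.2]
time: 21.98
tool_pos: [636.7, -53.8, 227.2]
22.025 [636.5 -53.7 226.6]
disc 626.1 -129.0 dia 59.5
disc 636.8 -54.5 dia 53.7
disc 647.0 31.2 dia 41.0
disc 845.6 43.3 dia 66.8
disc 461.3 102.0 dia 28.2
disc 371.7 84.4 dia 70.3
time: 22.78
tool_pos: [447.3, 104.0, 228.2]
22.825 [447.8 103.6 228.4]
disc 656.1 28.7 dia 44.6
disc 450.9 107.6 dia 28.6
disc 360.7 85.8 dia 73.6
```

```bash
python3 - <<'E'
from h import *
s=pickle.load(open("d30.pkl","rb"));u,v=proj(s,(451,107,10));print(u,v)
u,v=int(u),int(v);c=s["pixels"][v-45:v+55,u-60:u+60];cv2.imwrite("pics/c30.png",cv2.resize(c,None,fx=4,fy=4,interpolation=cv2.INTER_NEAREST))
E
```

```text
285.7021720332862 184.36865010376886
```

View pics/c30.png

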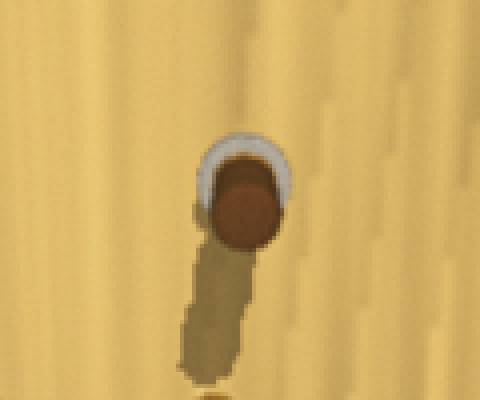

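The crop shows the die_30 disc centred at about (286,184) in the full image, which gives (451.2, 107.2).

To row units: 203.5 mm is 0.2035, 3.2 mm is 0.0032.

```bash
python3 steer.py '[{"x":0.0033,"y":0.0032,"z":0.055,"jaw":60},{"x":0.0033,"y":0.0032,"z":0.11,"jaw":60},{"x":0.0033,"y":0.0032,"z":0.16,"jaw":60},{"x":0.0033,"y":0.0032,"z":0.19,"jaw":60},{"x":0.0033,"y":0.0032,"z":0.201,"jaw":60},{"x":0.0033,"y":0.0032,"z":0.2035,"jaw":60},{"x":0.0033,"y":0.0032,"z":0.2035,"jaw":60}]' 40|head -2
python3 steer.py '[{"jaw":10},{"jaw":10},{"jaw":10},{"jaw":10},{"jaw":10},{"jaw":10},{"jaw":10}]' 40
python3 steer.py '[{"z":-0.015,"jaw":10},{"z":-0.06,"jaw":10},{"z":-0.11,"jaw":10},{"z":-0.11,"jaw":10},{"z":-0.11,"jaw":10}]' 40
```

```text
time: 23.7
tool_pos: [452.1, 107.3, 27.0]
time: 24.58
tool_pos: [451.5, 107.5, 26.7]
tcp_rot: [179.9, -0.0, 90.0]
ft_force: [-1.3, -1.2, 7.2]
finger_gap: 19.2
grip_force: 38.9
time: 25.2
tool_pos: [450.7, 107.4, 135.9]
tcp_rot: [180.0, -0.0, 90.0]
ft_force: [-0.5, -0.2, -1.4]
finger_gap: 18.8
grip_force: 39.4
```

To row units: 206.7 mm is 0.2067, 9.3 mm is 0.0093.

```bash
python3 steer.py '[{"x":0.002,"y":0.045,"jaw":10},{"x":0.004,"y":0.095,"jaw":10},{"x":0.006,"y":0.145,"jaw":10},{"x":0.008,"y":0.185,"jaw":10},{"x":0.0093,"y":0.2067,"jaw":10},{"x":0.0093,"y":0.2067,"jaw":10},{"x":0.0093,"y":0.2067,"z":0.02,"jaw":10},{"x":0.0093,"y":0.2067,"z":0.05,"jaw":10}]'|head -2
python3 steer.py '[{"z":0.025,"jaw":10},{"z":0.035,"jaw":10},{"z":0.038,"jaw":10},{"z":0.038,"jaw":10},{"z":0.038,"jaw":10}]'
```

```text
time: 26.2
tool_pos: [656.7, 116.8, 84.7]
time: 26.82
tool_pos: [658.4, 116.8, 49.2]
tcp_rot: [179.9, -0.0, 90.0]
ft_force: [0.8, -0.7, -1.0]
finger_gap: 18.9
grip_force: 39.5
```

To row units: 5.2 mm is 0.0052, 4.5 mm is 0.0045.

```bash
python3 steer.py '[{"y":-0.0006,"z":0.003,"jaw":10},{"y":-0.0006,"z":0.0045,"jaw":10},{"y":-0.0006,"z":0.0052,"jaw":10},{"y":-0.0006,"z":0.0052,"jaw":10}]'
python3 steer.py '[{"jaw":45},{"jaw":45},{"jaw":45},{"jaw":45}]'|head -2
python3 steer.py '[{"z":-0.045,"jaw":50},{"z":-0.105,"jaw":50},{"z":-0.165,"jaw":50},{"z":-0.187,"jaw":50},{"z":-0.187,"jaw":50},{"z":-0.187,"jaw":50}]'|head -2
python3 look.py p30 27
python3 steer.py '[{"x":-0.254,"y":-0.029,"jaw":60},{"x":-0.254,"y":-0.029,"jaw":60},{"x":-0.254,"y":-0.029,"jaw":60},{"x":-0.254,"y":-0.029,"jaw":60},{"x":-0.254,"y":-0.029,"jaw":60},{"x":-0.254,"y":-0.029,"jaw":60},{"x":-0.254,"y":-0.029,"jaw":60}]'|head -2
python3 look.py q66 27
python3 - <<'E'
from h import *
a=pickle.load(open("p30.pkl","rb"))["pixels"][80:300,150:430];b=pickle.load(open("q66.pkl","rb"))["pixels"][0:220,150:430]
cv2.imwrite("pics/fin.png",cv2.resize(np.hstack([a,b]),(800,314)))
E
```

```text
time: 27.32
tool_pos: [657.2, 116.8, 43.7]
tcp_rot: [180.0, -0.0, 90.0]
ft_force: [-2.6, -0.8, 6.9]
finger_gap: 18.7
grip_force: 40.4
time: 27.82
tool_pos: [656.8, 116.7, 42.4]
time: 28.58
tool_pos: [656.0, 116.6, 227.4]
28.625 [655.7 116.6 226.7]
disc 647.3 41.4 dia 35.6
disc 847.5 59.3 dia 70.0
disc 372.8 90.1 dia 71.6
disc 656.3 116.9 dia 29.0
disc 883.6 192.8 dia 46.9
time: 29.5
tool_pos: [627.9, -135.6, 228.7]
29.55 [ 628.  -135.5  228.9]
disc 626.3 -140.1 dia 65.5
disc 636.7 -55.1 dia 53.1
disc 647.1 30.7 dia 41.1
disc 842.4 36.5 dia 67.9
```

View pics/fin.png

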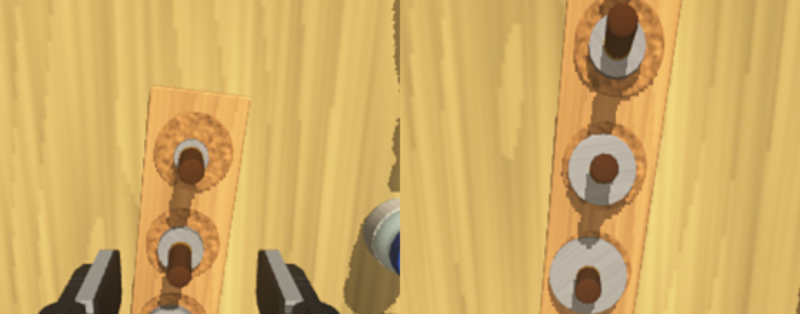

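Die_30, die_42 and die_54 are within about 1 mm of their marks: discs at about (191,155), (180,248) left and (602,170) right. Die_66 at (590,273) is off by roughly (−2.1, −1.5) mm, so I'll regrasp and trim it.

To row units: 186 mm is 0.186, -4.6 mm is -0.0046.

```bash
python3 steer.py '[{"x":-0.0046,"y":-0.0017,"z":0.055,"jaw":60},{"x":-0.0046,"y":-0.0017,"z":0.11,"jaw":60},{"x":-0.0046,"y":-0.0017,"z":0.15,"jaw":60},{"x":-0.0046,"y":-0.0017,"z":0.175,"jaw":60},{"x":-0.0046,"y":-0.0017,"z":0.184,"jaw":60},{"x":-0.0046,"y":-0.0017,"z":0.186,"jaw":60},{"x":-0.0046,"y":-0.0017,"z":0.186,"jaw":60}]' 40|head -2
python3 steer.py '[{"jaw":10},{"jaw":10},{"jaw":10},{"jaw":10},{"jaw":10},{"jaw":10},{"jaw":10}]' 40
python3 steer.py '[{"z":-0.003,"jaw":10},{"z":-0.006,"jaw":10},{"x":0.0014,"y":0.0024,"z":-0.006,"jaw":10},{"x":0.0014,"y":0.0024,"z":-0.006,"jaw":10},{"x":0.0014,"y":0.0024,"z":-0.006,"jaw":10}]' 40
```

```text
time: 30.42
tool_pos: [627.4, -141.9, 45.2]
time: 31.3
tool_pos: [626.8, -142.1, 44.5]
tcp_rot: [179.9, 0.0, 90.0]
ft_force: [-0.2, 0.8, 6.5]
finger_gap: 19.1
grip_force: 39.1
time: 31.92
tool_pos: [628.5, -140.4, 49.3]
tcp_rot: [-180.0, -0.0, 90.0]
ft_force: [-1.1, -0.3, -2.9]
finger_gap: 18.7
grip_force: 39.2
```

To row units: 5.2 mm is 0.0052, 4.5 mm is 0.0045.

```bash
python3 steer.py '[{"y":0.0008,"z":0.003,"jaw":10},{"y":0.0008,"z":0.0045,"jaw":10},{"y":0.0008,"z":0.0052,"jaw":10},{"y":0.0008,"z":0.0052,"jaw":10}]'
python3 steer.py '[{"jaw":45},{"jaw":45},{"jaw":45},{"jaw":45}]'|head -2
python3 steer.py '[{"z":-0.045,"jaw":50},{"z":-0.105,"jaw":50},{"z":-0.165,"jaw":50},{"z":-0.185,"jaw":50},{"z":-0.185,"jaw":50},{"z":-0.185,"jaw":50}]'|head -2
python3 look.py z66 27
python3 - <<'E'
from h import *
a=pickle.load(open("z66.pkl","rb"))["pixels"][30:250,170:390]
cv2.imwrite("pics/z.png",cv2.resize(a,(600,600)))
E
```

```text
time: 32.42
tool_pos: [629.4, -140.5, 44.5]
tcp_rot: [180.0, 0.0, 90.0]
ft_force: [-1.5, -0.0, -2.1]
finger_gap: 18.9
grip_force: 39.5
time: 32.92
tool_pos: [629.5, -140.5, 44.5]
time: 33.67
tool_pos: [628.3, -140.2, 226.6]
33.725 [ 628.1 -140.1  226.1]
disc 628.8 -138.5 dia 65.4
disc 636.9 -55.1 dia 53.3
disc 646.9 30.6 dia 41.2
disc 844.5 36.3 dia 62.7
```

View pics/z.png

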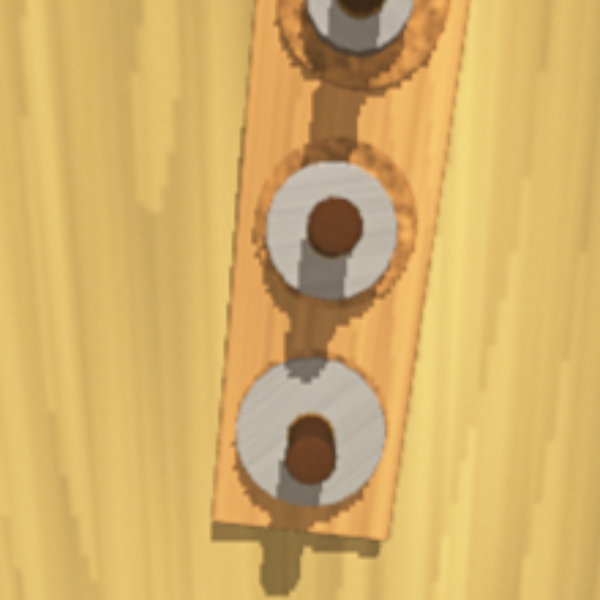

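```bash
python3 - <<'E'
from h import *
s=pickle.load(open("z66.pkl","rb"))
f=lambda x,y,z:cast(s,170+x/2.727,30+y/2.727,z).round(1)
print("strip end L,R",f(214,522,14),f(389,541,14))
print("cork top/bot",f(325,351,17),f(295,526,17)," m3 top/bot",f(345,140,17),f(322,316,17),"m3 L R",f(257,232,17),f(415,226,17),"m4 L R",f(233,445,17),f(388,430,17))
E
```

```text
strip end L,R [ 584.1 -183.6   14. ] [ 666.2 -192.9   14. ]
cork top/bot [ 635.4 -104.3   17. ] [ 622.1 -184.5   17. ]  m3 top/bot [642.9 -19.8  17. ] [634.  -89.4  17. ] m3 L R [606.6 -55.2  17. ] [672.5 -52.8  17. ] m4 L R [ 594.2 -146.2   17. ] [ 663.9 -139.2   17. ]
```

```bash
python3 -c "
from bench import r, camrig, sense
print(r.hand_in())"
```

```text
the job is handed in; nothing more can be done
None
```

I lined up the four dies by size and handed the job in: die_66 on mark_4 at the rack end, then die_54, die_42 and die_30 on mark_1, all upright and about 1–2.5 mm from centre by my last wrist views, with the brass guard not touched.

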